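# Pull the flat-headed probe carriers from the clip strip

## Robot

A 6-joint arm with a two-finger parallel gripper is mounted at the origin on the work surface. World frame = base frame: x ahead of the robot, y to its left, z up, the work surface at z = 0. Lengths are in m, angles in rad, forces in N, time in s.
With the tool pointing down it reaches from about 0.35 to 0.975 m from the base axis. Payload 7.1 kg.
Tool frame: the origin (TCP) lies midway between the tips of the shut fingers; the grasp point (between the pads) lies 19 mm behind it; z points along the fingers, y is the direction in which the jaws open and shut (so a half turn about z gives the same grasp; the last joint's range is limited). The gripper opens to 88 mm and grips with 3 to 60 N. Pads are 20 mm wide; open, the fingers measure 115 mm over their backs; the gripper's body (75 mm by 178 mm) begins 61 mm behind the grasp point.
Start: joints at [-1.324, 0.423, 1.63, -0, 1.089, -0.019], TCP at [0.164, -0.603, 0.223] pointing down, gripper open.
Joint ranges: [-3, 3], [-0.9, 2.11], [0.09, 2.58], [-1.31, 4.45], [0.11, 2.69], [-2.54, 2.54]. Speed limits (rad/s): [2.39, 2.39, 3.01, 3.14, 3.14, 3.14].

## Interface

Orientations are given as a unit quaternion [x, y, z, w].
In Python, from rig import arm, camera, get_calibration gives the robot as it stands. The module is installed in compiled form; this text tells all that it offers.
- The arm moves only by the shell command python3 -m creep 'ROWS' [FORCE]. ROWS is JSON, a list of rows, each a list of 7 numbers: the shift along the tool's x, y, z in m, then the turn, a rotation vector about the tool's x, y, z in rad, then the closure in counts, from 0 (fully open) to 255 (shut). In form: [[dx, dy, dz, ax, ay, az, claw], ...]. A call has 1 to 20 rows; each row shifts and turns the commanded pose from where the row before left it, along the tool's axes as they then stand; what a row does not reach is not made up. A row lasts 1/10 s, in which the tool goes at most 50 mm and 8.59 degrees, less where a joint would pass 70% of its speed; a pose out of reach is approached as far as the arm can. A call is refused whole if a number of a shift passes 0.05 or a number of a turn 0.15, either way. A call with a gripper value outside its range is refused whole. The fingers move at their own pace and stop on an object; FORCE is the grip in N (left out, the last holds). Time passes only in rows, so rows that do not move let the fingers close. It gives the time, the measured TCP pose, the force and the opening at its end, in the units of the state.
- arm.get_obs(): the state, without advancing time (a new reading comes with each control period).
- camera(name): name is "scene" or "top"; returns the picture (400x640x3 uint8, red, green, blue); there is no depth.
- get_calibration(name): a dict with "fx", "fy", "cx", "cy" (pixels), "distortion" ([k1, k2, p1, p2, k3] as OpenCV has them; the pictures are not rectified), "R" (3x3) and "t" (3): a world point X has camera coordinates R X + t. Camera axes: x right, y down, z forward; pixel columns grow to the right and rows downward; lengths in m; the calibration is good to about 2 mm. A picture is of the moment at which its call begins. get_calibration takes no time and is no camera call.
- arm.sign_off(): hands the job in, once; it reports no verdict.
The state is a dict: "time": time; "joints": joint angles; "qvel": joint speeds; "effort": joint torques, N m; "ee_pos": TCP position; "orientation": TCP orientation; "contact_force": force on the tool from outside, world axes, zero at the start; "ft_torque": the same for the moment, N m; "gripper_width": finger opening in m.
Only numpy, scipy, OpenCV 4.12 (cv2) and the standard library are available. Lean on these libraries where they do the work, as an engineer would, in place of code of your own. Each camera call takes 0.05 s, during which the arm holds its last target. There are 200 camera calls.

## Task

Two of the three probe carriers in the spring clip strip have flat block heads; pull them up out of their clips one at a time and put each in the shallow open grey tray before pulling the other. Leave the carrier with the round knob head seated in the strip.

Things in the scene. Friction and masses are not known exactly. Their poses are not given: they have to be found in the camera images.
- flat_a_mid (a point): Flat-headed probe carrier (70 g). This point: centre of its grip head, an aluminium block 14 mm thick (x, across the clip strip), 36 mm long (y, along it), 36 mm tall (z, up). Below, a 6 mm steel web ends 58 mm under this point in a 9 mm foot bead. Starts upright in a socket, this point 68 mm over the bench. Spring jaws hold the bead: frees at 5 to 15 N straight up, clear of the strip after 30 mm.
- flat_b_mid (a point): The other flat-headed carrier, the same in every way as flat_a; this point is the centre of its grip head, axes likewise.
- round_c_mid (a point): The carrier to leave: as the others but its head is an upright cylinder 32 mm in diameter, 36 mm tall; this point is the head's centre. The three stand in any order in a fixed clip strip, sockets 60 mm apart along their y. Strip: black block on an aluminium base, 64 mm wide (x), 210 mm long (y), top 36 mm over the bench, 14 mm under the heads.
- tray: Shallow open grey plastic tray fixed to the bench, 190 x 190 mm outside, 28 mm tall, walls and floor 5 mm thick. Origin at the centre of its underside on the bench, x and y along its sides, z up. A carrier let go in it tips over and lies down, which is fine.
Not all that is in view belongs to the job. Leave any green, pink or purple look-alike of the part that bears flat_a_mid alone.

How it is judged:
By the outcome, as a careful person would: the job done as asked, in the order asked, and still so for the second after the job is handed in, with the robot touching nothing.
It also fails if it takes over 51 s, if anything falls off the work surface, if the arm or the gripper's body presses on something with over 40 N, if the wrist force passes 120 N, or if a joint passes its speed limit or range.

## Working session

There is one attempt and no reset: what is moved stays moved. The work goes in short steps, Python scripts to look and compute and a shell command to move; the robot and the scene stay as the last step left them, time stands still between calls to the robot, and variables do not carry over. Pictures are saved under pics/ and viewed, about 8 in all and at most 12, crops included, and the job is handed in when it is done.

```bash
mkdir -p pics; cat > h.py <<'E'
import numpy as np, cv2
from rig import arm,camera,get_calibration
def cal(n):
    c=get_calibration(n);K=np.array([[c['fx'],0,c['cx']],[0,c['fy'],c['cy']],[0,0,1.]])
    return K,np.array(c['distortion'],float),np.array(c['R'],float),np.array(c['t'],float)
def ray(n,uv,z):
    K,d,R,t=cal(n);p=cv2.undistortPoints(np.array([[uv]],float),K,d)[0,0]
    D=R.T@np.array([p[0],p[1],1]);C=-R.T@t
    return C+D*(z-C[2])/D[2]
def proj(n,X):
    K,d,R,t=cal(n);return cv2.projectPoints(np.array(X,float).reshape(-1,1,3),cv2.Rodrigues(R)[0],t,K,d)[0][:,0]
def save(n,f,crop=None,s=1):
    im=camera(n)
    if crop: a,b,c,d=crop;im=im[b:d,a:c]
    im=cv2.resize(im,None,fx=s,fy=s,interpolation=cv2.INTER_CUBIC)
    cv2.imwrite('pics/'+f,im[:,:,::-1])
E
python3 - <<'E'
from h import *
a=camera('scene');b=camera('top')
cv2.imwrite('pics/s0.png',a[:,:,::-1]);cv2.imwrite('pics/t0.png',b[:,:,::-1])
for n in('scene','top'):
    K,d,R,t=cal(n);print(n,K[0,0],-R.T@t,R[2])
o=arm.get_obs();print(o['ee_pos'],o['orientation'],o['time'],o['gripper_width'],o['contact_force'])
E
```

```text
scene 474.5876720387159 [0.99713938 0.65727391 0.69736114] [-0.49067586 -0.6302854  -0.60164567]
top 424.16410133307335 [ 0.41040431 -0.01441644  1.09080383] [ 0.07122748 -0.00905702 -0.99741898]
[ 0.1640647  -0.602594    0.22200119] [ 9.91181018e-01  1.32513255e-01 -7.91471214e-05 -6.48585971e-04] 0.1 0.08791460282524995 [ 1.12291211  0.30051414 -0.45804263]
```

View pics/s0.png

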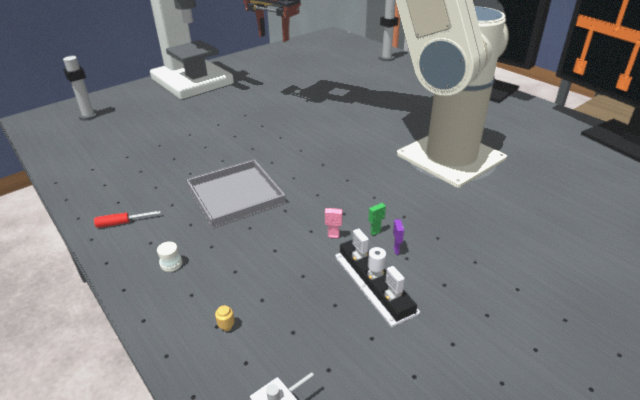

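View pics/t0.png

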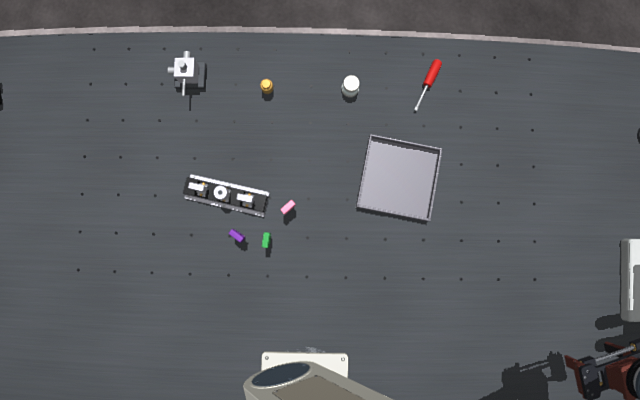

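Scene picture: flat heads at (360,243) and (395,282), with the round knob between them at (377,261). In the top picture these are (245,198), (197,187) and (221,192). The tray is at scene (236,192) and top (400,178).

Things that could be mistaken for a carrier: pink top (288,208), green (266,240) and purple (237,236), all off the strip, plus the round knob (221,192). I choose the two aluminium heads in the strip. Next is a close crop to check.

```bash
python3 - <<'E'
from h import *
im=cv2.imread('pics/t0.png')[160:255,170:310]; cv2.imwrite('pics/t0c.png',cv2.resize(im,None,fx=5.5,fy=5.5,interpolation=cv2.INTER_CUBIC))
im=cv2.imread('pics/s0.png')[190:330,310:430]
cv2.imwrite('pics/s0c.png',cv2.resize(im,None,fx=4,fy=4,interpolation=cv2.INTER_CUBIC))
for uv in [(197,187),(221,192),(245,198)]: print(ray('top',uv,.086))
for uv in [(371,136),(441,149),(430,221),(358,208)]: print(ray('top',uv,.028))
E
```

```text
[0.51483097 0.26643726 0.086     ]
[0.50395993 0.20803799 0.086     ]
[0.49077744 0.15004302 0.086     ]
[ 0.66095823 -0.15633706  0.028     ]
[ 0.63218087 -0.33747192  0.028     ]
[ 0.44686879 -0.30852117  0.028     ]
[ 0.47610022 -0.12523943  0.028     ]
```

View pics/t0c.png

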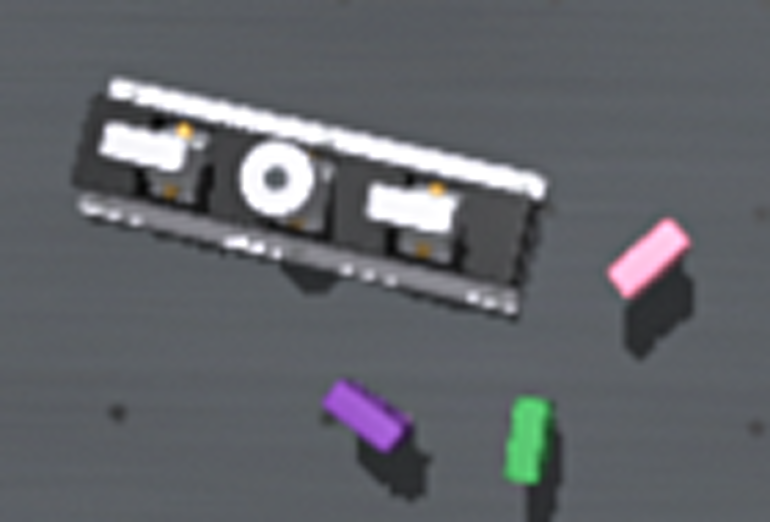

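View pics/s0c.png

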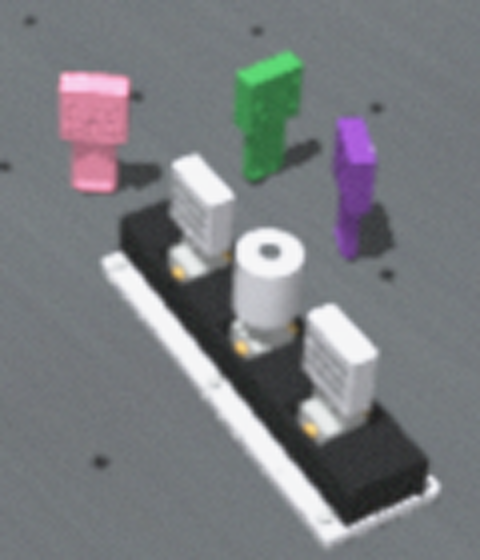

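The crops confirm it: the two bare-aluminium block heads sit at the ends of the strip with the round knob in the middle. Pink, green and purple stand off the strip. Next I refine the positions and work out the move.

```bash
python3 - <<'E'
from h import *
from scipy.spatial.transform import Rotation as Ro
im=cv2.imread('pics/t0.png');g=im.min(2)
P=[]
for (u,v) in [(196,186.5),(220.5,192.4),(245,197.6)]:
    u0,v0=int(u)-11,int(v)-7; m=(g[v0:v0+15,u0:u0+23]>225).astype(np.uint8)
    n,l,s,c=cv2.connectedComponentsWithStats(m); i=1+np.argmax(s[1:,4]); uv=c[i]+[u0,v0]
    X=ray('top',uv,.086);P.append(X);print(uv,s[i],X,proj('scene',X))
P=np.array(P);d=P[0]-P[2];print('strip yaw y',np.degrees(np.arctan2(d[1],d[0])),np.linalg.norm(d))
for n,uv in dict(pink=(288,207),green=(266,238),purp=(237,235)).items(): print(n,ray('top',uv,.07))
# scene-based top-centre of heads
s=4.
for c in [(340,338),(270,250),(202,172)]: print('scene',ray('scene',(310+c[0]/s-.4,190+c[1]/s-.4),.086))
o=arm.get_obs();R=Ro.from_quat(o['orientation']);print(R.as_matrix())
for k in (2,0): print('to',k,R.inv().apply(np.append(P[k,:2],.2)-o['ee_pos']))
E
```

```text
[195.77777778 186.38888889] [ 4  4 14  8 72] [0.51624461 0.26946324 0.086     ] [[395.74848306 272.75971985]]
[219.70093458 191.98130841] [  5   1  13  13 107] [0.50394265 0.21116278 0.086     ] [[377.61916318 252.73540225]]
[244.48780488 197.56097561] [ 3  4 15  8 82] [0.49180023 0.1513006  0.086     ] [[360.5106068  234.14830736]]
strip yaw y 78.31205377795749 0.12066456083385026
pink [0.47243767 0.04809602 0.07      ]
green [0.39679345 0.09911137 0.07      ]
purp [0.40242913 0.16919307 0.07      ]
scene [0.52024487 0.27046302 0.086     ]
scene [0.50345174 0.20928674 0.086     ]
scene [0.48920476 0.14734544 0.086     ]
[[ 9.64880462e-01  2.62689144e-01 -3.28790725e-04]
 [ 2.62689349e-01 -9.64879633e-01  1.26475612e-03]
 [ 1.49942281e-05 -1.30670829e-03 -9.99999146e-01]]
to 2 [ 0.51426536 -0.64129623  0.02284691]
to 0 [ 0.56889133 -0.74888768  0.02298832]
```

```bash
python3 -m creep '[[0.0302,-0.0377,0,0,0,0,110],[0.0302,-0.0377,0,0,0,0,110],[0.0302,-0.0377,0,0,0,0,110],[0.0302,-0.0377,0,0,0,0,110],[0.0302,-0.0377,0,0,0,0,110],[0.0302,-0.0377,0,0,0,0,110],[0.0302,-0.0377,0,0,0,0,110],[0.0302,-0.0377,0,0,0,0,110],[0.0302,-0.0377,0,0,0,0,110],[0.0302,-0.0377,0,0,0,0,110],[0.0302,-0.0377,0,0,0,0,110],[0.0302,-0.0377,0,0,0,0,110],[0.0302,-0.0377,0,0,0,0,110],[0.0302,-0.0377,0,0,0,0,110],[0.0302,-0.0377,0,0,0,0,110],[0.0302,-0.0377,0,0,0,0,110],[0.0302,-0.0377,0,0,0,0,110]]' 30
python3 -m creep '[[0,0,0,0,0,-0.1376,110],[0,0,0,0,0,-0.1376,110],[0,0,0,0,0,-0.1376,110],[0,0,0,0,0,-0.1376,110],[0,0,0,0,0,-0.1376,110],[0,0,0,0,0,-0.1376,110],[0,0,0,0,0,-0.1376,110],[0,0,0,0,0,-0.1376,110],[0,0,0,0,0,0,110]]'
cat >> h.py <<'E'
from scipy.spatial.transform import Rotation as Ro
def st(*T):
    o=arm.get_obs();R=Ro.from_quat(o['orientation']);M=R.as_matrix()
    print('t',o['time'],'p',np.round(o['ee_pos'],4),'yawY',np.round(np.degrees(np.arctan2(M[1,1],M[0,1])),2),'zax',np.round(M[:,2],4),'F',np.round(o['contact_force'],1),'w',round(o['gripper_width'],4),'q',np.round(o['joints'],2))
    for X in T: print('d',np.round(R.inv().apply(np.array(X)-o['ee_pos']),4))
E
python3 -c "
from h import *
st([.4915,.1505,.052]);save('scene','s1.png',(250,60,490,330),2.2)"
```

```text
time: 1.8
ee_pos: [0.4914, 0.1523, 0.2225]
orientation: [0.991, 0.133, -0.0, 0.0]
contact_force: [0.3, 0.4, -0.2]
gripper_width: 0.0498
time: 2.7
ee_pos: [0.4909, 0.1502, 0.2224]
orientation: [0.775, 0.632, -0.0, -0.0]
contact_force: [-0.5, 1.1, 0.2]
gripper_width: 0.0501
t 2.7 p [0.4909 0.1502 0.2224] yawY -11.63 zax [-7.e-04 -2.e-04 -1.e+00] F [-0.5  1.1  0.2] w 0.0501 q [0.27 0.26 1.87 0.   1.01 0.48]
d [0.0005 0.0006 0.1704]
```

View pics/s1.png

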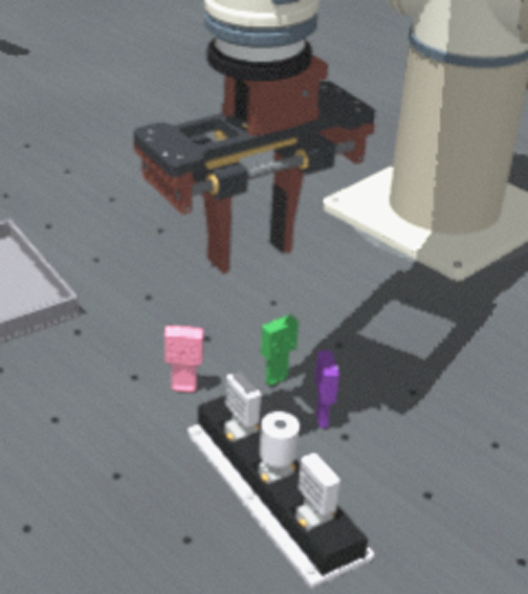

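Jaws are above the near flat head and lined up with the strip; pink, green and purple are clear of them. Descending, then a light first close.

```bash
python3 -m creep '[[0,0,0.045,0,0,0,110],[0,0,0.045,0,0,0,110],[0,0,0.04,0,0,0,110],[0,0,0.025,0,0,0,110],[0,0,0.015,0,0,0,110],[0,0,0,0,0,0,110]]' 4
python3 -c "
from h import *
st([.4915,.1505,.052]);save('scene','s2.png',(300,150,460,330),3.3)"
```

```text
time: 3.35
ee_pos: [0.4896, 0.1497, 0.0506]
orientation: [0.777, 0.63, -0.002, -0.001]
contact_force: [-0.3, 0.1, 0.2]
gripper_width: 0.0497
t 3.35 p [0.4896 0.1497 0.0506] yawY -11.89 zax [-0.0043 -0.0012 -1.    ] F [-0.3  0.1  0.2] w 0.0497 q [0.27 0.54 1.97 0.   0.64 0.48]
d [ 0.0011  0.0017 -0.0014]
```

View pics/s2.png

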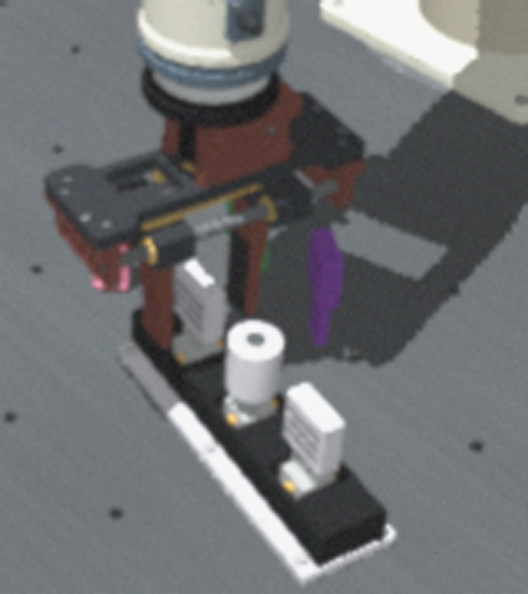

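The fingers straddle the near flat head (crop ~(200,300)) with clearance on both sides. Closing lightly.

```bash
python3 -m creep '[[0.001,0.0015,0,0,0,0,200],[0,0,0,0,0,0,235],[0,0,0,0,0,0,235],[0,0,0,0,0,0,235],[0,0,0,0,0,0,235]]' 4;python3 -c "
from h import *
st()"
```

```text
time: 3.9
ee_pos: [0.493, 0.151, 0.0531]
orientation: [0.776, 0.631, 0.0, 0.0]
contact_force: [-0.8, 1.0, 0.3]
gripper_width: 0.014
t 3.9 p [0.493  0.151  0.0531] yawY -11.71 zax [ 4.e-04  2.e-04 -1.e+00] F [-0.8  1.   0.3] w 0.014 q [0.27 0.53 1.96 0.   0.64 0.48]
```

```bash
python3 -m creep '[[0,0,0,0,0,0,255],[0,0,0,0,0,0,255],[0,0,-0.005,0,0,0,255],[0,0,-0.005,0,0,0,255],[0,0,-0.005,0,0,0,255],[0,0,-0.01,0,0,0,255],[0,0,-0.01,0,0,0,255],[0,0,-0.02,0,0,0,255],[0,0,-0.03,0,0,0,255],[0,0,-0.03,0,0,0,255],[0,0,-0.02,0,0,0,255],[0,0,0,0,0,0,255]]' 40;python3 -c "
from h import *
st([.575,-.2,.188],[.53,-.265,.188]);save('scene','s3.png',(250,60,490,330),2.2)"
```

```text
time: 5.1
ee_pos: [0.4952, 0.1515, 0.1915]
orientation: [0.775, 0.631, 0.003, 0.002]
contact_force: [0.9, -0.8, -1.0]
gripper_width: 0.0141
t 5.1 p [0.4952 0.1515 0.1915] yawY -11.7 zax [ 0.0073  0.002  -1.    ] F [ 0.9 -0.8 -1. ] w 0.0141 q [ 0.27  0.31  1.9  -0.    0.93  0.48]
d [-0.3281  0.1494  0.0034]
d [-0.4008  0.1185  0.0029]
```

View pics/s3.png

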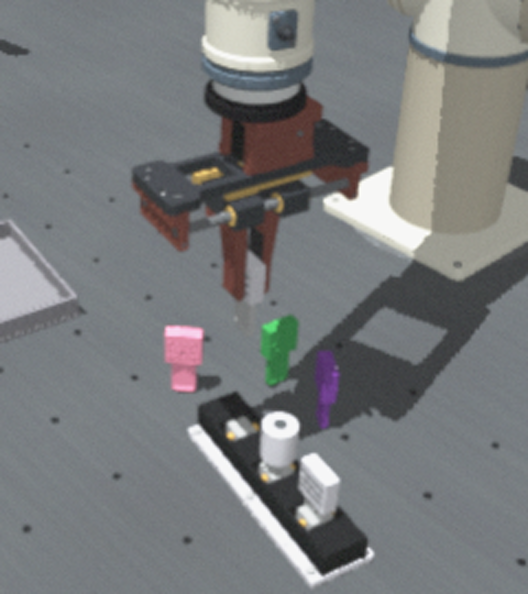

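The near flat carrier is out and held, its clip is empty, and the other two are still seated. Carrying it to the far half of the tray.

```bash
python3 -m creep '[[-0.0448,0.0152,0,0,0,0,255],[-0.0448,0.0152,0,0,0,0,255],[-0.0448,0.0152,0,0,0,0,255],[-0.0448,0.0152,0,0,0,0,255],[-0.0448,0.0152,0,0,0,0,255],[-0.0448,0.0152,0,0,0,0,255],[-0.0448,0.0152,0,0,0,0,255],[-0.0448,0.0152,0,0,0,0,255],[-0.0448,0.0152,0,0,0,0,255],[0,0,0,0,0,0,255],[0,0,0.04,0,0,0,255],[0,0,0.035,0,0,0,255],[0,0,0.025,0,0,0,255],[0,0,0.02,0,0,0,255],[0,0,0,0,0,0,255]]' 40
python3 -c "
from h import *
st([.5475,-.2715,.058]);save('top','t4.png',(300,90,500,240),3.5)"
```

```text
time: 6.65
ee_pos: [0.5422, -0.2695, 0.0637]
orientation: [0.775, 0.631, -0.001, -0.004]
contact_force: [1.0, -0.5, -1.0]
gripper_width: 0.0139
t 6.65 p [ 0.5422 -0.2695  0.0637] yawY -11.68 zax [-0.0067  0.0036 -1.    ] F [ 1.  -0.5 -1. ] w 0.0139 q [-0.48  0.61  1.75  0.    0.78 -0.28]
d [-0.0009  0.0056  0.0057]
```

View pics/t4.png

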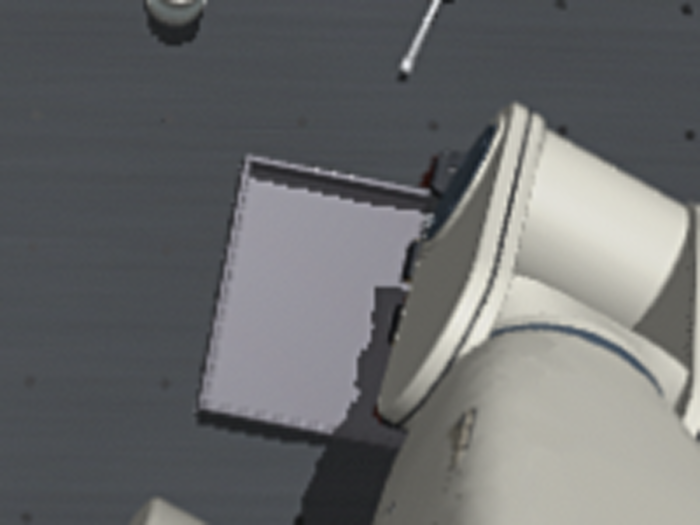

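The arm hides the carrier, but the tray is where I computed it. Lowering the last few millimetres, releasing and rising.

```bash
python3 -m creep '[[0,0.004,0.005,0,0,0,255],[0,0,0,0,0,0,255],[0,0,0,0,0,0,0],[0,0,0,0,0,0,0],[0,0,0,0,0,0,0],[0,0,0,0,0,0,0],[0,0,0,0,0,0,0],[0,0,-0.02,0,0,0,0],[0,0,-0.03,0,0,0,0],[0,0,-0.04,0,0,0,0],[0,0,-0.04,0,0,0,0],[0,0,0,0,0,0,0]]' 40
python3 -c "
from h import *
st([.5165,.2695,.190]);save('scene','s5.png',(150,50,450,330),2.1)"
```

```text
time: 7.9
ee_pos: [0.5521, -0.2741, 0.1986]
orientation: [0.776, 0.631, 0.002, 0.005]
contact_force: [0.1, 0.1, 0.7]
gripper_width: 0.0871
t 7.9 p [ 0.5521 -0.2741  0.1986] yawY -11.7 zax [ 0.0089 -0.0046 -1.    ] F [0.1 0.1 0.7] w 0.0871 q [-0.48  0.43  1.68  0.    1.02 -0.28]
d [ 0.5251 -0.1452  0.0058]
```

View pics/s5.png

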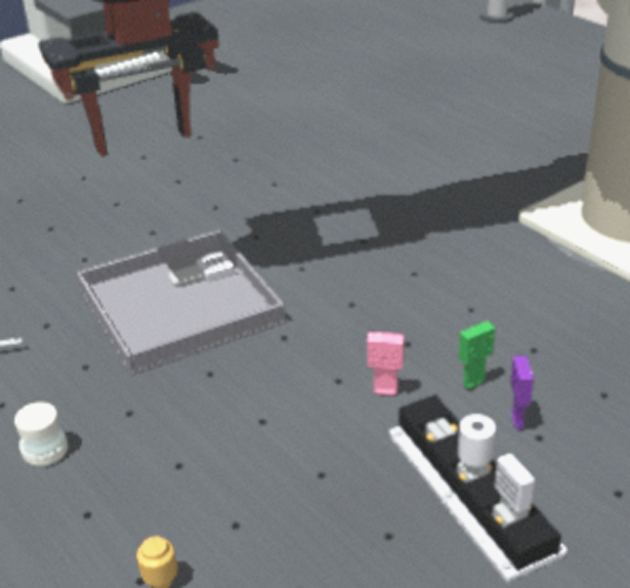

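The first carrier lies in the tray at crop (200,268). Going to the far flat head.

```bash
python3 -m creep '[[0.0438,-0.0121,0,0,0,0,110],[0.0438,-0.0121,0,0,0,0,110],[0.0438,-0.0121,0,0,0,0,110],[0.0438,-0.0121,0,0,0,0,110],[0.0438,-0.0121,0,0,0,0,110],[0.0438,-0.0121,0,0,0,0,110],[0.0438,-0.0121,0,0,0,0,110],[0.0438,-0.0121,0,0,0,0,110],[0.0438,-0.0121,0,0,0,0,110],[0.0438,-0.0121,0,0,0,0,110],[0.0438,-0.0121,0,0,0,0,110],[0.0438,-0.0121,0,0,0,0,110],[0,0,0,0,0,0,110],[0,0,0,0,0,0,110],[0,0,0,0,0,0,110]]' 4
python3 -c "
from h import *
st([.517,.2695,.053])"
```

```text
time: 9.45
ee_pos: [0.5128, 0.2704, 0.1917]
orientation: [0.776, 0.631, -0.001, -0.0]
contact_force: [-0.3, -0.2, -1.1]
gripper_width: 0.0499
t 9.45 p [0.5128 0.2704 0.1917] yawY -11.73 zax [-0.0018 -0.0012 -1.    ] F [-0.3 -0.2 -1.1] w 0.0499 q [ 0.46  0.4   1.76 -0.    0.99  0.67]
d [0.0002 0.0045 0.1386]
```

```bash
python3 -m creep '[[0,0.004,0.04,0,0,0,110],[0,0,0.04,0,0,0,110],[0,0,0.03,0,0,0,110],[0,0,0.018,0,0,0,110],[0,0,0.01,0,0,0,110],[0,0,0,0,0,0,110],[0,0,0,0,0,0,110]]' 4
python3 -c "
from h import *
st([.517,.2695,.053]);save('scene','s6.png',(300,150,460,330),3.3)"
```

```text
time: 10.15
ee_pos: [0.5179, 0.2703, 0.0553]
orientation: [0.776, 0.631, 0.0, 0.0]
contact_force: [-0.0, 0.5, 0.4]
gripper_width: 0.0499
t 10.15 p [0.5179 0.2703 0.0553] yawY -11.76 zax [ 7.e-04  3.e-04 -1.e+00] F [-0.   0.5  0.4] w 0.0499 q [ 0.46  0.6   1.81 -0.    0.73  0.67]
d [-0.001  -0.0008  0.0023]
```

View pics/s6.png

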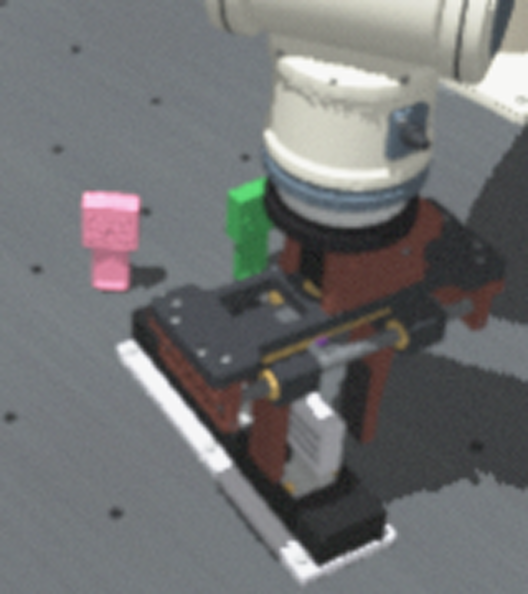

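The fingers straddle the far flat head (crop (315,440)), with nothing else between them.

```bash
python3 -m creep '[[0,-0.001,0.002,0,0,0,200],[0,0,0,0,0,0,235],[0,0,0,0,0,0,235],[0,0,0,0,0,0,235],[0,0,0,0,0,0,235]]' 4;python3 -c "
from h import *
st()"
```

```text
time: 10.7
ee_pos: [0.5164, 0.2712, 0.0529]
orientation: [0.775, 0.631, 0.0, 0.0]
contact_force: [0.7, 0.3, 0.6]
gripper_width: 0.0141
t 10.7 p [0.5164 0.2712 0.0529] yawY -11.69 zax [ 3.e-04  1.e-04 -1.e+00] F [0.7 0.3 0.6] w 0.0141 q [ 0.46  0.6   1.81 -0.    0.73  0.67]
```

```bash
python3 -m creep '[[0,0,0,0,0,0,255],[0,0,0,0,0,0,255],[0,0,-0.005,0,0,0,255],[0,0,-0.005,0,0,0,255],[0,0,-0.005,0,0,0,255],[0,0,-0.01,0,0,0,255],[0,0,-0.01,0,0,0,255],[0,0,-0.02,0,0,0,255],[0,0,-0.03,0,0,0,255],[0,0,-0.03,0,0,0,255],[0,0,-0.02,0,0,0,255],[0,0,0,0,0,0,255],[0,0,0,0,0,0,255]]' 40;python3 -c "
from h import *
st([.5605,-.1925,.058])
# first carrier in tray, bright blob
im=camera('top')[150:215,365:436].min(2);m=(im>185).astype(np.uint8)
n,l,s,c=cv2.connectedComponentsWithStats(m)
for i in range(1,n):
    if s[i,4]>6: print(s[i],c[i]+[365,150],ray('top',c[i]+[365,150],.012))
save('top','t7.png',(165,120,465,260),2.6)"
```

```text
time: 12.0
ee_pos: [0.5163, 0.271, 0.1882]
orientation: [0.775, 0.631, 0.001, 0.0]
contact_force: [1.3, 0.2, -0.0]
gripper_width: 0.0138
t 12.0 p [0.5163 0.271  0.1882] yawY -11.7 zax [ 9.e-04  5.e-04 -1.e+00] F [ 1.3  0.2 -0. ] w 0.0138 q [0.46 0.4  1.75 0.   0.98 0.67]
d [-0.445   0.1372  0.13  ]
[ 37  33  17  30 322] [410.89440994 198.88198758] [ 0.50332444 -0.26300872  0.012     ]
```

View pics/t7.png

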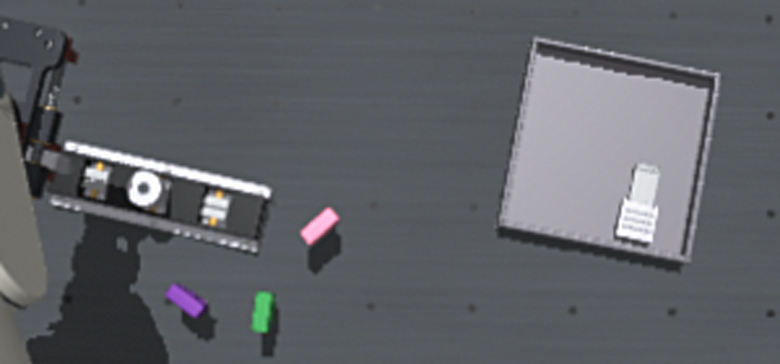

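Both flat sockets are empty, the round knob is seated at crop (145,188), and the first carrier lies in the tray at (638,203). The second is held. Placing it in the free near half.

```bash
python3 -m creep '[[-0.0445,0.0137,0,0,0,0,255],[-0.0445,0.0137,0,0,0,0,255],[-0.0445,0.0137,0,0,0,0,255],[-0.0445,0.0137,0,0,0,0,255],[-0.0445,0.0137,0,0,0,0,255],[-0.0445,0.0137,0,0,0,0,255],[-0.0445,0.0137,0,0,0,0,255],[-0.0445,0.0137,0,0,0,0,255],[-0.0445,0.0137,0,0,0,0,255],[-0.0445,0.0137,0,0,0,0,255],[0,0,0,0,0,0,255],[0,0,0,0,0,0,255],[0,0,0.04,0,0,0,255],[0,0,0.035,0,0,0,255],[0,0,0.025,0,0,0,255],[0,0,0.02,0,0,0,255],[0,0,0,0,0,0,255],[0,0,0,0,0,0,255]]' 40
python3 -c "
from h import *
st([.5605,-.1925,.058])"
```

```text
time: 13.9
ee_pos: [0.5599, -0.1911, 0.0674]
orientation: [0.775, 0.632, -0.0, -0.001]
contact_force: [0.6, -0.1, -0.8]
gripper_width: 0.0141
t 13.9 p [ 0.5599 -0.1911  0.0674] yawY -11.62 zax [-1.6e-03  7.0e-04 -1.0e+00] F [ 0.6 -0.1 -0.8] w 0.0141 q [-0.35  0.59  1.79  0.    0.77 -0.15]
d [-0.0012  0.0009  0.0094]
```

```bash
python3 -m creep '[[0,0,0.009,0,0,0,255],[0,0,0,0,0,0,255],[0,0,0,0,0,0,0],[0,0,0,0,0,0,0],[0,0,0,0,0,0,0],[0,0,0,0,0,0,0],[0,0,0,0,0,0,0],[0,0,-0.02,0,0,0,0],[0,0,-0.03,0,0,0,0],[0,0,-0.04,0,0,0,0],[0,0,-0.04,0,0,0,0],[0,0,-0.04,0,0,0,0],[0,0,0,0,0,0,0],[0,0,0,0,0,0,0],[0,0,0,0,0,0,0]]' 40
python3 -c "
from h import *
st();save('scene','s8.png',(150,50,450,330),2.1)"
```

```text
time: 15.4
ee_pos: [0.5593, -0.1922, 0.2274]
orientation: [0.776, 0.631, -0.001, -0.001]
contact_force: [0.1, 0.5, -0.4]
gripper_width: 0.0878
t 15.4 p [ 0.5593 -0.1922  0.2274] yawY -11.7 zax [-2.1e-03  7.0e-04 -1.0e+00] F [ 0.1  0.5 -0.4] w 0.0878 q [-0.35  0.37  1.7  -0.    1.07 -0.15]
```

View pics/s8.png

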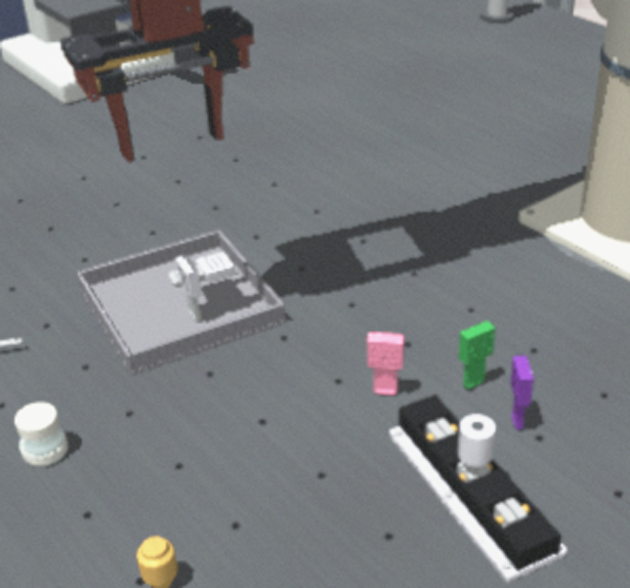

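Both flat carriers are in the tray; the second, at crop (190,290), seems to have tipped towards or onto the first, at (205,268). The round one is seated at (477,445) and the gripper is clear. I've used all 12 views, so I check rest and extents by numbers.

```bash
python3 -c "
from h import *
cv2.imwrite('pics/x.png',camera('scene'));t=camera('top');cv2.imwrite('pics/y.png',t)"
python3 -m creep '[[0,0,0,0,0,0,0],[0,0,0,0,0,0,0],[0,0,0,0,0,0,0],[0,0,0,0,0,0,0],[0,0,0,0,0,0,0],[0,0,0,0,0,0,0],[0,0,0,0,0,0,0],[0,0,0,0,0,0,0],[0,0,0,0,0,0,0],[0,0,0,0,0,0,0]]' >/dev/null
python3 -c "
from h import *
a=cv2.imread('pics/x.png').astype(int);b=camera('scene').astype(int);c0=cv2.imread('pics/y.png')
D=abs(a-b).max(2);print('tray diff',np.percentile(D[155:230,185:290],[50,99,100]),'bg',np.percentile(D[300:390,50:200],[50,99,100]))
# shift between frames of the carriers
print(cv2.phaseCorrelate(a[165:205,222:270].mean(2).astype(np.float32),b[165:205,222:270].mean(2).astype(np.float32)))
g=b.min(2)[165:215,190:285];m=(g>175).astype(np.uint8);n,l,s,c=cv2.connectedComponentsWithStats(m)
for i in range(1,n):
  if s[i,4]>8:
    x,y,w,h,A=s[i];print(s[i]+[190,165,0,0,0],*[np.round(ray('scene',(190+p,165+q),.02)[:2],3) for p,q in((x,y),(x+w,y),(x,y+h),(x+w,y+h))])
"
```

```text
tray diff [ 2.  6. 40.] bg [2. 6. 9.]
((-0.03419455575724584, 0.046684377615822115), 1.0018130126098792)
[241 168  20  14 171] [ 0.495 -0.304] [ 0.454 -0.27 ] [ 0.53  -0.248] [ 0.491 -0.214]
[ 194  172   83   43 1433] [ 0.6   -0.369] [ 0.433 -0.226] [ 0.686 -0.202] [ 0.538 -0.077]
[264 185   7   5  26] [ 0.493 -0.198] [ 0.479 -0.187] [ 0.505 -0.18 ] [ 0.492 -0.169]
```

The tray contents are at rest. The second one may be standing rather than lying, so I compare against projections of both poses.

```bash
python3 -c "
from h import *
f=np.array([.56,-.192,.009])
print('foot',proj('scene',f),'upright head mid/top',proj('scene',[f+[0,0,.058],f+[0,0,.076]]))
for ang in (-11.7,168.3,78.3,258.3):
  d=np.array([np.cos(np.radians(ang)),np.sin(np.radians(ang)),0]);print(ang,proj('scene',[f+d*.058+[0,0,.015],f+d*.076+[0,0,.015]]).round(0).tolist())
im=camera('scene');g=im.min(2)
print('crop of s8 (190,290) is px',150+190/2.1,50+290/2.1)
for r in range(164,206,1): print(r,' '.join('%3d'%v for v in g[r,224:276:1]//10))
"
```

```text
foot [[242.96246533 199.91922996]] upright head mid/top [[240.24918619 180.34193752]
 [239.37507206 174.02001828]]
-11.7 [[219.0, 202.0], [212.0, 204.0]]
168.3 [[264.0, 188.0], [271.0, 186.0]]
78.3 [[251.0, 208.0], [254.0, 212.0]]
258.3 [[234.0, 183.0], [232.0, 180.0]]
crop of s8 (190,290) is px 240.47619047619048 188.0952380952381
164  11  11  11  12  11  11  11  12  12  12  12  13  14  14  15  15  15  13  11  10  10  10   9   9  10   9   9   9   9   9  10  11  14  17  17  14  12  12  12  12  11  12  11  11  11  12  11  11  11  11  11  12
165  12  12  12  11  11  12  12  13  13  14  14  15  17  15  13  11  10  10  10   9  10   9   9   9   9  10  10   9   9  10  10  11  12  14  17  16  13  12  12  12  12  11  12  11  11  11  11  11  11  11  12  11
166  12  12  12  12  13  14  14  14  15  15  14  12  11  10  10   9  10   9  10   9  10   9  10   9  10   9   9   9   9  10  10  11  12  12  14  17  15  13  12  12  12  12  12  11  11  11  11  12  12  12  12  12
167  13  13  14  14  14  15  15  13  11  11  10  10  10   9  10   9  10  10  10   9   9   9   9   9   9  10  10  10  11  13  13  1
[... 7437 characters left out ...]
  16  16  15  13  11  10  10  10  10  10   9  10  10  10  10   9
203  18  18  18  18  18  18  18  18  18  18  18  18  18  18  18  18  18  18  17  16  14  14  15  16  14  15  17  17  17  18  17  17  17  17  16  15  13  11  10  10  10  10   9  10  10   9  10   9  10   9   9   9
204  18  18  18  18  18  18  18  18  18  18  18  18  18  18  18  18  18  18  18  18  18  18  18  18  17  17  18  18  17  17  16  16  15  13  11  10  10   9   9  10  10   9   9  10  10   9  10   9   9   9   9  10
205  18  18  18  18  18  18  18  18  18  18  18  18  18  18  18  18  18  18  18  18  18  18  18  17  18  17  17  17  16  15  13  11  10  10  10  10  10  10   9  10  10   9   9  10   9   9  10   9   9  10  10  11
```

The projections match an upright pose (foot (243,200), top (239,174)): the second carrier is balancing on its foot in the tray, clear of the first. I have time to spare, so I'll tip it towards the robot with the open fingers so that it lies down safely.

```bash
python3 -m creep '[[0,0,0.04,0,0,0,0],[0,0,0.04,0,0,0,0],[0,0,0.04,0,0,0,0],[0,0,0.025,0,0,0,0],[0,0,0.009,0,0,0,0],[0,0,0,0,0,0,0],[0,-0.015,0,0,0,0,0],[0,-0.012,0,0,0,0,0],[0,-0.005,0,0,0,0,0],[0,-0.005,0,0,0,0,0],[0,-0.005,0,0,0,0,0],[0,-0.005,0,0,0,0,0],[0,-0.005,0,0,0,0,0],[0,-0.003,0,0,0,0,0],[0,0,0,0,0,0,0],[0,0,0,0,0,0,0],[0,0,0,0,0,0,0],[0,0,0,0,0,0,0]]'
python3 -m creep '[[0,0,-0.03,0,0,0,0],[0,0,-0.04,0,0,0,0],[0,0,-0.04,0,0,0,0],[0,0,-0.04,0,0,0,0],[0,0,-0.02,0,0,0,0],[0.05,0,0,0,0,0,0],[0.05,0,0,0,0,0,0],[0.05,0,0,0,0,0,0],[0.05,0,0,0,0,0,0],[0.04,0,0,0,0,0,0],[0,0,0,0,0,0,0],[0,0,0,0,0,0,0]]'
python3 -c "
from h import *
st();b=camera('scene');t=camera('top')
f=np.array([.56,-.192,.009]);d=np.array([-.979,.203,0])
print('lying pred top view',proj('top',[f,f+d*.076]).round().tolist(),'tray corners',proj('top',[[.661,-.156,.028],[.632,-.337,.028],[.447,-.309,.028],[.476,-.125,.028]]).round().tolist())
g=t.min(2);m=((g>190)).astype(np.uint8)[125:230,350:450];n,l,s,c=cv2.connectedComponentsWithStats(m)
for i in range(1,n):
  if s[i,4]>8: print(s[i]+[350,125,0,0,0],cv2.minAreaRect(np.argwhere(l==i)[:,::-1].astype(np.float32)+np.float32([350,125])))
for r in range(140,222,2): print(r,''.join('%3d'%v for v in g[r,356:444:2]//10))
"
```

```text
time: 18.45
ee_pos: [0.5066, -0.1814, 0.0747]
orientation: [0.775, 0.631, 0.0, 0.0]
contact_force: [0.5, 0.6, 0.1]
gripper_width: 0.0879
time: 19.65
ee_pos: [0.5549, 0.0544, 0.2445]
orientation: [0.775, 0.632, -0.0, -0.0]
contact_force: [-0.1, -0.6, 0.1]
gripper_width: 0.0881
t 19.65 p [0.5549 0.0544 0.2445] yawY -11.57 zax [-4.e-04 -4.e-04 -1.e+00] F [-0.1 -0.6  0.1] w 0.0881 q [ 0.08  0.3   1.76 -0.    1.08  0.28]
lying pred top view [[383.0, 177.0], [377.0, 205.0]] tray corners [[371.0, 136.0], [441.0, 149.0], [430.0, 221.0], [358.0, 208.0]]
[372 181  16  28 244] ((380.6647644042969, 194.25881958007812), (13.558155059814453, 25.597795486450195), 12.528807640075684)
[402 186  16  27 227] ((410.8846435546875, 198.57691955566406), (13.335896492004395, 25.10286521911621), 11.309932708740234)
140   7  7  7  7  7  7  6 13  8  5  5  5  5  5  4  4  3  4  5  8 12 14 17 10  8  7  6  6  7  7  7  7  7  7  7  7  7  7  7  7  7  7  7  7
142   7  7  7  7  7  7  6 11 15 15 15 10  8  6  5  5  5  5  5  4  4  3  4  5  8 12 14 13 11  7  7  7  7  7  7  7  7  7  7  7  7  7  7  7
144   7  7  7  7  7  7  
[... 4618 characters left out ...]
  7  7  7  7  7
212   7  7  7  5  5  3  3  3  3  3  3  3  3  4  5  9 10 13 13 12 14 13 13 10  5  5  7  9 18 20 14 13 13 13 13 13  4 12  7  7  7  7  7  7
214   7  7  7  7  7  7  7  6  5  5  3  3  3  3  3  3  3  3  4  5  8 10 12 13 13 14 10  9  5 10 13 13 13 13 13 12  4 13  7  7  7  7  7  7
216   7  7  7  7  7  7  7  7  7  7  7  7  6  5  5  5  4  3  3  3  3  3  3  4  5  8 10 12 13 12 13 13 13 13 13 11  5 12  7  7  7  7  7  7
218   7  7  7  7  7  7  7  7  7  7  7  7  7  7  7  7  7  7  7  5  5  4  3  3  3  3  3  3  4  5  7 10 11 13 12 12  9  9  7  7  7  7  7  7
220   7  7  7  7  7  7  7  7  7  7  7  7  7  7  7  7  7  7  7  7  7  7  7  5  5  5  3  3  3  3  3  3  3  4  5  7 10  9  7  7  7  7  7  7
```

Both carriers now lie flat in the tray side by side. They show as near-identical blobs in the top picture at (381,194) and (411,199), inside the tray outline. The gripper is open, empty and clear. Handing in.

```bash
python3 -c "
from h import *
im=camera('top').min(2)[183:203,208:232];n,l,s,c=cv2.connectedComponentsWithStats((im>225).astype(np.uint8));print('round',[(c[i]+[208,183]).round(1) for i in range(1,n) if s[i,4]>40])
print(arm.sign_off())"
```

```text
round []
the job is handed in; nothing more can be done
None
```

I pulled both flat-headed carriers straight up out of their clips, the near one first. Each went into the grey tray before I pulled the next, and the job is handed in at about 20 s of the 51 s.

- **Second carrier:** it stayed balanced upright on its foot when released. I tipped it over with the open fingers, and the last top picture shows both carriers lying side by side inside the tray.
- **Gripper:** it ended empty and clear, about 0.24 m up. The wrist forces read at the end of each move were all under 2 N.
- **Round-knob carrier:** it was seated in the last picture I viewed, taken after the second release. My final numeric check for it in the top picture found no bright blob. The arm or its shadow over the strip is the likely reason, but I didn't confirm that. The only moves after that picture were the tipping over the tray and a 0.24 m shift towards the strip, stopping about 0.16 m short of the knob.

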